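Find and mark the high rest button on the silversmith's bed plate

ROBOT

A 7-joint arm with a two-finger parallel gripper is mounted at the origin on the work surface. World frame = base frame: x ahead of the robot, y to its left, z up, the work surface at z = 0. Lengths are in mm, angles in rad, forces in N, time in s.
With the tool pointing down it reaches from about 400 to 875 mm from the base axis. Payload 6.5 kg.
Tool frame: the origin (TCP) lies at the very end of the fingers, on their centre line; the grasp point (between the pads) lies 19 mm behind it; z points along the fingers, y is the line along which they close (so a half turn about z gives the same grasp; the last joint's range is limited). The gripper opens to 85 mm and grips with 20 to 120 N. Pads are 22 mm wide; open, the fingers measure 114 mm over their backs; the gripper's body (76 mm by 85 mm) begins 54 mm behind the grasp point. The pads swing forward as they close: fully open they stand 13 mm farther back than shut.
Start: joints at [-1.255, 0.536, -0.004, 1.538, 0.003, 1.067, -0.071], TCP at [242.179, 603.191, 231.29] pointing down, gripper open.
Joint ranges: [-2.7, 2.7], [-0.37, 2.16], [-1.27, 1.26], [0.24, 2.4], [-1.31, 4.45], [0.19, 1.91], [-2.76, 2.76]. Speed limits (rad/s): [2.39, 2.39, 3.14, 3.14, 3.14, 3.14, 3.14].

INTERFACE

Orientations are given as a unit quaternion [x, y, z, w].
In Python, from station import monitor, imaging, ticket gives the robot as it stands. The module is installed in compiled form; this text tells all that it offers.
- The arm moves only by the shell command python3 -m jog 'ROWS' [FORCE]. ROWS is JSON, a list of rows, each a list of 7 numbers: the shift along the tool's x, y, z in m, then the turn, a rotation vector about the tool's x, y, z in degrees, then the closure, from 0 (fully open) to 1 (shut). A call has 1 to 5 rows; each row shifts and turns the commanded pose from where the row before left it, along the tool's axes as they then stand; what a row does not reach is not made up. A row lasts 1/12 s, in which the tool goes at most 41.7 mm and 7.16 degrees, less where a joint would pass 70% of its speed; a pose out of reach is approached as far as the arm can. A call is refused whole if a number of a shift passes 0.0417 or a number of a turn 7.16, either way. A call with a gripper value outside its range is refused whole. The fingers move at their own pace and stop on an object; FORCE is the grip in N (left out, the last holds). Time passes only in rows, so rows that do not move let the fingers close. It gives the time, the measured TCP pose, the force, the opening and the grip force at its end, in the units of the state.
- monitor.observe(): the state, without advancing time (a new reading comes with each control period).
- imaging.get_image(name): name is "scene" or "top"; returns (picture, depth): 384x512x3 uint8, red, green, blue; 384x512 float32, mm along the optical axis (not along the pixel's ray), 0 where there is no reading.
- imaging.camera_model(name): a dict with "fx", "fy", "cx", "cy" (pixels), "k1" (the pictures are not rectified: a ray, as slopes to the right and down, at radius r is drawn at 1 + k1 r^2 times it, then the intrinsics apply), "position" and "attitude" of the camera in the world. Camera axes: x right, y down, z forward; pixel columns grow to the right and rows downward; lengths in mm; the calibration is good to about 2 mm. A picture is of the moment at which its call begins. camera_model takes no time and is no camera call.
- ticket.close_job(): hands the job in; it is judged then, once.
The state is a dict: "time_s": time; "joint_positions": joint angles; "joint_vel": joint speeds; "tau": joint torques, N m; "eef_pos": TCP position; "tcp_rot": TCP orientation; "contact_force": force on the tool from outside, world axes, zero at the start; "torque": the same for the moment, N m; "width": finger opening in mm; "grip_force": force on a finger pad.
Only numpy, scipy, OpenCV 4.12 (cv2) and the standard library are available. Lean on these libraries where they do the work, as an engineer would, in place of code of your own. Each camera call takes 0.05 s, during which the arm holds its last target. There are 200 camera calls.

TASK

One of the eight steel rest buttons on the bed plate stands higher than all the others: feel across them by light touches to find it. Then stand the sprung brass marker on that button, push it down until its foot clicks in and stays in, and leave the marker standing there upright, released. The foot may click in on the high button only, so touch gently until you are sure; leave the other loose things on the bench where they are.

Things in the scene. Friction and masses are not known exactly. Their poses are not given: they have to be found in the camera images.
- bed: Fixed dark steel bed plate, 146 (its x) x 262 (its y) x 20 mm thick, flat on the bench, turned by up to 0.35 rad. Origin: centre of its underside, on the bench; z up. Eight round steel rest buttons, 44 mm in diameter with flat tops, are fixed on it: centres at x = -29 and +29 mm and y = -87, -29, +29 and +87 mm in its frame.
- bed_top (a point): Centre of the bed plate's upper face, 20 mm above the bench, axes as the bed's. The button tops stand above this face by 13 to 15 mm, unevenly, for seven of the buttons and by 18 mm for one, whose place changes from start to start. They look alike otherwise.
- marker: Loose marker, 108 mm tall, about 0.35 kg, standing upright on its foot. Brass barrel 30 mm in diameter from 26 to 108 mm above its origin (end collars 33 mm): grip it from above. Below it a steel foot, a disc 36 mm in diameter and 9 mm thick, on a 14 mm stem. Origin: on the barrel's axis, at the underside of the foot while the foot is out; z up along the barrel.
- foot (a point): Centre of the underside of the marker's foot, the face that touches; moves with the foot. z up.
- marker_foot (a joint): How far the marker's foot is pushed into the barrel, in m: 0 out (start), 0.007 clicked in. A touch below 7 N does not move it; it gives at about 8 N, takes some 10 N at most (1 to 2 mm in), then ever less, and springs out again if let go before 5 mm. Past 5 mm it snaps by itself to its stop at 7 mm and stays; the barrel then stands 7 mm lower.
- copper_bowl: Bystander: loose raised copper bowl, 110 mm across, 45 mm high. Origin: centre of its underside.
- punch_pot: Bystander: loose brass pot of chasing punches, 64 mm across, 75 mm high, punches to 125 mm. Origin: centre of its underside.
- doming_punch: Bystander: loose steel doming punch standing upright, 40 mm across and 94 mm high, waisted, with a domed head. Origin: centre of its underside.
- hammer: Bystander: loose hammer, 240 mm long, lying on the bench. Origin: near its middle, on the bench.
- wood_block: Bystander: loose wooden block 70 x 100 x 40 mm. Origin: centre of its underside.
- tin: Bystander: loose jar 60 mm across and 60 mm high. Origin: centre of its underside.
There are look-alikes about, which are no part of the job. What is shaped like the marker but orange or pink is not meant.

How it is judged (in metres and radians):
On the way:
1. the marker's foot clicks in on top of the high button (value of joint marker_foot above 0.006 m and z of foot in the frame of bed between 0.0365 and 0.04 m and x of foot in the frame of bed between -0.06 and 0.06 m and y of foot in the frame of bed between -0.12 and 0.12 m), for 0.2 s.
At the end, for the whole second after the job is handed in: The marker stands by itself, upright within 0.06 rad and at rest, with its foot clicked in (more than 6 of 7 mm) and the underside of the foot 36.5 to 40 mm above the bench over the bed plate, which is so only on the high button; the fingers let go of it (all of step 1 and angle between marker's own z axis and vertical below 0.06 rad and linear speed of marker below 0.01 m/s and contact force between the fingers and marker below 0.1 N); the robot touches nothing.
It fails at once if the marker's foot is clicked in anywhere else than on the high button (value of joint marker_foot above 0.0055 m and not (z of foot in the frame of bed above 0.0365 m and x of foot in the frame of bed between -0.06 and 0.06 m and y of foot in the frame of bed between -0.12 and 0.12 m)).
It fails at once if a bystander is moved more than 20 mm (distance of any of copper_bowl, punch_pot, doming_punch, hammer, wood_block, tin from where it was at the start of the episode above 0.02 m).
It also fails if it takes over 70 s, if anything falls off the work surface, if the arm or the gripper's body presses on something with over 40 N, if the wrist force passes 120 N, or if a joint passes its speed limit or range.

## Working session

There is one attempt and no reset: what is moved stays moved. The work goes in short steps, Python scripts to look and compute and a shell command to move; the robot and the scene stay as the last step left them, time stands still between calls to the robot, and variables do not carry over. Pictures are saved under pics/ and viewed, at most 10 in all, crops included, and the job is handed in when it is done.

```bash
mkdir -p pics; python3 - <<'E'
from station import monitor, imaging
import cv2,numpy as np
for n in("scene","top"):
    p,d=imaging.get_image(n); cv2.imwrite(f"pics/{n}0.png",p[:,:,::-1]); np.save(f"{n}0.npy",d); print(imaging.camera_model(n))
    
s=monitor.observe(); print(s)
E
```

```text
{'fx': 379.1794385905446, 'fy': 379.1794385905446, 'cx': 262.6808584327351, 'cy': 193.98682002062435, 'k1': 0.012197667302840417, 'position': array([1019.00994993,  289.35986717,  912.01063547]), 'attitude': array([ 0.45725167,  0.84577369, -0.23927703, -0.13540411])}
{'fx': 359.06500679622667, 'fy': 359.06500679622667, 'cx': 262.192540421759, 'cy': 198.5440729629456, 'k1': -0.06018250029449028, 'position': array([ 420.72384231,    2.27130797, 1286.08741561]), 'attitude': array([-0.70533041,  0.70589092, -0.04118794,  0.05030491])}
{'time_s': 0.1, 'joint_positions': array([-1.25518493,  0.5370601 , -0.00444436,  1.53876768,  0.00257091,
        1.06730338, -0.07119134]), 'joint_vel': array([ 0.00168437, -0.00265352,  0.00111118, -0.00080162, -0.00087642,
       -0.00241248,  0.00049133]), 'tau': array([ 2.89255331e-03, -5.84555018e+01,  1.05186760e+00, -2.59772462e+01,
        1.25474890e-02,  4.60444353e-03, -3.64019240e-05]), 'eef_pos': array([241.98249004, 602.66944883, 230.52286598]), 'tcp_rot': array([ 1.89713190e-01,  9.81839253e-01, -7.59461401e-04, -1.03325290e-04]), 'contact_force': array([-0.24791134,  0.60909588, -0.2564369 ]), 'torque': array([ 0.04761935, -0.0259027 ,  0.00771258]), 'grip_force': 0.0, 'width': 85.45634931991641}
```

View pics/scene0.png

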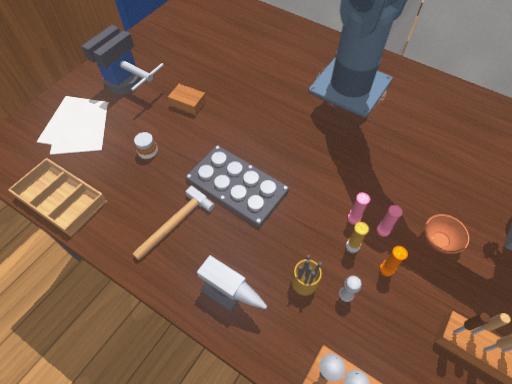

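View pics/top0.png

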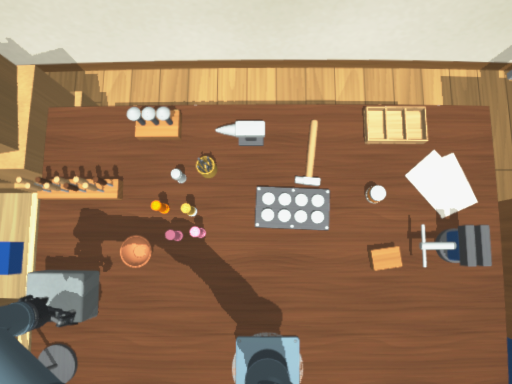

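In the scene picture there are four marker-shaped things: yellow (357,237), orange (393,262), pink (359,208) and magenta (389,221). The yellow one, at (188,209) in the top picture, fits the brass description. I'll confirm it in an enlarged crop that also shows the bed.

```bash
cat > h.py <<'E'
import numpy as np,cv2
from station import imaging
from scipy.spatial.transform import Rotation as R
def ray(n,u,v):
    c=imaging.camera_model(n); K=np.array([[c['fx'],0,c['cx']],[0,c['fy'],c['cy']],[0,0,1]])
    q=cv2.undistortPoints(np.array([[[u,v]]],float),K,np.array([c['k1'],0,0,0,0]))[0,0]
    return c['position'],R.from_quat(c['attitude']).apply([*q,1])
def dep(n,u,v,d):
    p,r=ray(n,u,v); return p+r*d
def atz(n,u,v,z):
    p,r=ray(n,u,v); return p+r*(z-p[2])/r[2]
def tri(u1,v1,u2,v2):  # scene, top
    p,r=ray('scene',u1,v1); q,s=ray('top',u2,v2)
    t=np.linalg.lstsq(np.c_[r,-s],q-p,rcond=None)[0]; a=p+r*t[0]; b=q+s*t[1]
    return (a+b)/2,np.linalg.norm(a-b)
E
python3 - <<'E'
import cv2,numpy as np
s=cv2.imread('pics/scene0.png');t=cv2.imread('pics/top0.png')
a=cv2.resize(s[185:285,330:420],None,fx=4,fy=4,interpolation=3)
b=cv2.resize(t[175:245,145:235],None,fx=4,fy=4,interpolation=3)
im=np.zeros((600,760,3),np.uint8); im[:400,:360]=a; im[:280,380:740]=b
c=cv2.resize(t[180:235,250:335],None,fx=4,fy=4,interpolation=3); im[300:520,380:720]=c
cv2.imwrite('pics/crop.png',im)
E
```

```text
(no output)
```

View pics/crop.png

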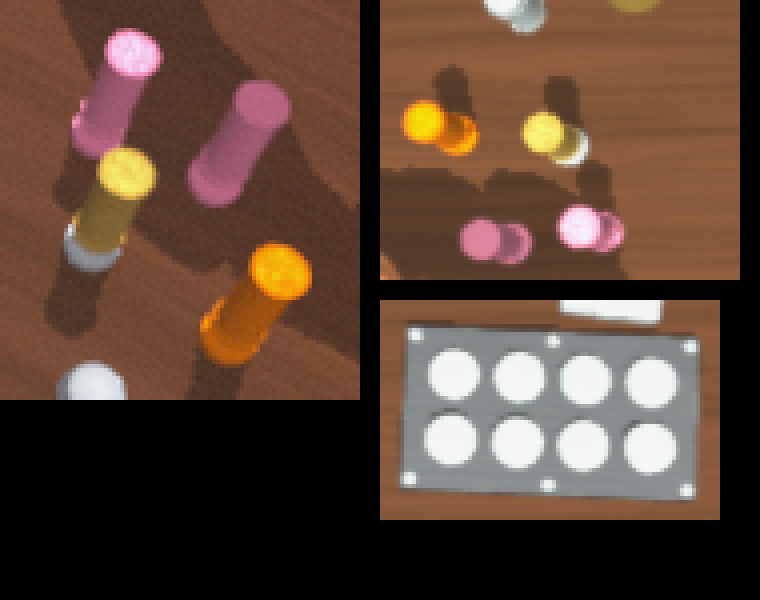

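The crop confirms it: the yellow brass barrel with the grey steel foot is the marker, with its top at scene (361.4,228.1) and top-view (185.4,207.9). The eight buttons and the plate corners are clear in the top view.

```bash
python3 - <<'E'
from h import *
np.set_printoptions(precision=1,suppress=True)
print('marker',tri(361.4,228.1,185.4,207.9)); print('pink',tri(362.9,197.9,194.6,231.6))
c=np.array([(454,374),(519,377),(586,381),(652,383),(450,440),(517,442),(583,446),(650,447)],float)
px=(c-[380,300])/4-.4+[250,180]
W=np.array([atz('top',*p,34) for p in px])[:,:2]
# bed y along image-left(+y world), x up
y=np.array([87,29,-29,-87]*2);x=np.array([29]*4+[-29]*4);B=np.c_[x,y]
m=W.mean(0);H=B.T@(W-m);th=np.arctan2(H[0,1]-H[1,0],H[0,0]+H[1,1])
Rm=np.array([[np.cos(th),-np.sin(th)],[np.sin(th),np.cos(th)]])
print(m,th); print(B@Rm.T+m); print(W-(B@Rm.T+m))
# scene check and depth
d=np.load('top0.npy');ds=np.load('scene0.npy')
for p in px: print([dep('top',*p,np.median(d[int(p[1])-2:int(p[1])+4,int(p[0])-2:int(p[0])+4]))])
for p in [(361.4,228.1)]: print(dep('scene',*p,ds[228,361]))
print('bowl etc', [atz('top',*p,h)for p,h in(((205,165),80),((178,175),94),((308,181),25),((160,206),108),((174,236),108))])
E
```

```text
marker (array([543.9, 271.6, 105.6]), np.float64(2.3405380582547846))
pink (array([465.4, 238.7, 106.4]), np.float64(2.5535934740478394))
[552.3 -87.5] -0.04542072109273191
[[ 585.3   -1.9]
 [ 582.6  -59.9]
 [ 580.  -117.8]
 [ 577.4 -175.8]
 [ 527.3    0.7]
 [ 524.7  -57.2]
 [ 522.1 -115.2]
 [ 519.4 -173.1]]
[[ 0.  -0.4]
 [-0.1  0.5]
 [-1.1 -0.4]
 [-0.3 -0.4]
 [-0.2  0.6]
 [ 0.6  0. ]
 [-0.3  0.4]
 [ 1.3 -0.2]]
[array([585.2,  -2.3,  35. ])]
[array([582.6, -59.4,  33.7])]
[array([ 579. , -118.3,   33.2])]
[array([ 577.1, -176.3,   33.4])]
[array([526.8,   1.3,  38.1])]
[array([525.3, -57.2,  34.6])]
[array([ 521.8, -114.9,   33.5])]
[array([ 520.6, -173.1,   35.5])]
[546.  270.6 108.4]
bowl etc [array([694.6, 214.8,  80. ]), array([657.2, 304. ,  94. ]), array([ 647.7, -144.6,   25. ]), array([549.7, 357.7, 108. ]), array([450.4, 307.6, 108. ])]
```

```bash
python3 -m jog '[[-0.034,-0.016,0,0,0,0,0],[-0.034,-0.016,0,0,0,0,0],[-0.034,-0.016,0,0,0,0,0],[-0.034,-0.016,0,0,0,0,0],[-0.034,-0.016,0,0,0,0,0]]' 60
python3 -m jog '[[-0.034,-0.016,0,0,0,0,0],[-0.034,-0.016,0,0,0,0,0],[-0.034,-0.016,0,0,0,0,0],[-0.034,-0.016,0,0,0,0,0],[-0.034,-0.016,0,0,0,0,0]]'
python3 -m jog '[[-0.034,-0.016,0,0,0,0,0],[-0.030,-0.016,0,0,0,0,0],[0,0,0,0,0,0,0]]'
cat > s.py <<'E'
import sys
from h import *
from station import monitor
np.set_printoptions(precision=2,suppress=True)
s=monitor.observe();M=R.from_quat(s['tcp_rot'])
print(s['time_s'],s['eef_pos'],M.as_matrix().round(3).tolist(),s['contact_force'],s['width'],s['grip_force'])
if len(sys.argv)>1: print('tool shift mm',M.inv().apply(np.array(eval(sys.argv[1]))-s['eef_pos']))
E
python3 s.py '(544.5,271.3,52)'
```

```text
time_s: 0.52
eef_pos: [370.9, 463.9, 230.9]
tcp_rot: [0.19, 0.982, -0.0, -0.0]
contact_force: [1.1, 0.3, 0.1]
width: 85.7
grip_force: 0.0
time_s: 0.93
eef_pos: [498.9, 326.3, 231.0]
tcp_rot: [0.19, 0.982, -0.0, -0.0]
contact_force: [0.3, 0.6, -0.1]
width: 85.1
grip_force: 0.0
time_s: 1.18
eef_pos: [550.8, 265.7, 231.1]
tcp_rot: [0.195, 0.981, -0.002, 0.002]
contact_force: [0.2, -1.6, -0.5]
width: 85.6
grip_force: 0.0
1.1833 [550.78 265.66 231.09] [[-0.924, 0.383, 0.003], [0.383, 0.924, -0.005], [-0.005, -0.004, -1.0]] [ 0.15 -1.56 -0.46] 85.57440052519021 0.0
tool shift mm [  8.78   3.44 179.04]
```

```bash
python3 -m jog '[[0.008,0.003,0.02,0,0,0,0],[0,0,0.04,0,0,0,0],[0,0,0,0,0,0,0]]'
python3 s.py '(544.5,271.3,52)'
python3 - <<'E'
from h import *
a=[cv2.resize(imaging.get_image(n)[0][y:y+110,x:x+120,::-1],None,fx=3,fy=3,interpolation=3) for n,x,y in(("scene",300,160),("top",130,160))]
cv2.imwrite('pics/c2.png',np.hstack(a))
E
```

```text
time_s: 1.43
eef_pos: [534.6, 278.6, 164.9]
tcp_rot: [0.189, 0.982, -0.004, -0.004]
contact_force: [-2.6, -2.0, -0.9]
width: 85.3
grip_force: 0.0
1.4333 [534.61 278.57 164.91] [[-0.928, 0.372, -0.01], [0.372, 0.928, -0.005], [0.007, -0.009, -1.0]] [-2.58 -2.04 -0.94] 85.33946722232302 0.0
tool shift mm [-12.7   -2.08 112.84]
```

View pics/c2.png

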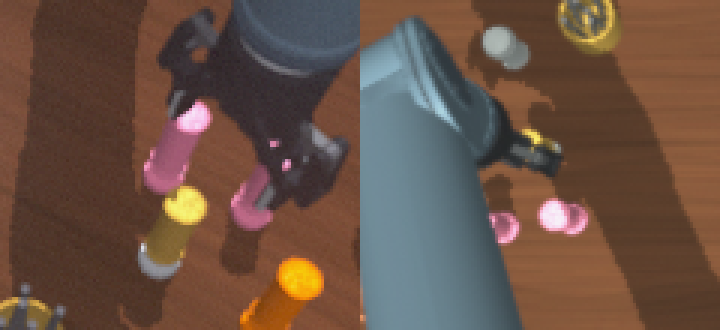

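The scene view (left) shows the open gripper above and beside the brass marker, which is untouched at crop (185,205). The arm is still ringing, so I'll let it settle and then correct.

```bash
python3 -m jog '[[0,0,0,0,0,0,0],[0,0,0,0,0,0,0],[0,0,0,0,0,0,0]]' >/dev/null; python3 s.py '(544.5,271.3,52)'
```

```text
1.7833 [540.31 280.77 173.17] [[-0.928, 0.373, 0.003], [0.373, 0.928, 0.001], [-0.002, 0.002, -1.0]] [ 0.47 -0.15 -0.29] 85.2898677047997 0.0
tool shift mm [ -7.19  -7.51 121.17]
```

```bash
python3 -m jog '[[-0.004,-0.004,0.005,0,0,0,0],[-0.003,-0.0035,0.010,0,0,0,0],[0,0,0.015,0,0,0,0],[0,0,0.005,0,0,0,0],[0,0,0,0,0,0,0]]' >/dev/null; python3 -m jog '[[0,0,0,0,0,0,0],[0,0,0,0,0,0,0]]' >/dev/null; python3 s.py '(544.5,271.3,52)'
```

```text
2.3667 [543.32 270.83 136.74] [[-0.928, 0.373, 0.001], [0.373, 0.928, 0.0], [-0.0, 0.001, -1.0]] [-0.2   0.41 -0.2 ] 84.91753308448288 0.0
tool shift mm [-0.88  0.82 84.74]
```

```bash
python3 -m jog '[[0,0.001,0.010,0,0,0,0],[0,0,0.018,0,0,0,0],[0,0,0.018,0,0,0,0],[0,0,0.018,0,0,0,0],[0,0,0.015,0,0,0,0]]'; python3 -m jog '[[0,0,0.006,0,0,0,0],[0,0,0,0,0,0,0],[0,0,0,0,0,0,0.3],[0,0,0,0,0,0,0.6],[0,0,0,0,0,0,1]]' 60
python3 -m jog '[[0,0,0,0,0,0,1],[0,0,0,0,0,0,1],[0,0,0,0,0,0,1],[0,0,0,0,0,0,1]]' 60
```

```text
time_s: 2.78
eef_pos: [543.1, 271.7, 56.0]
tcp_rot: [0.19, 0.982, -0.0, -0.0]
contact_force: [0.2, -0.4, 0.7]
width: 85.4
grip_force: 0.0
time_s: 3.2
eef_pos: [544.1, 272.1, 52.4]
tcp_rot: [0.19, 0.982, 0.001, 0.001]
contact_force: [0.4, -0.8, 0.6]
width: 51.5
grip_force: 0.0
time_s: 3.53
eef_pos: [543.9, 272.0, 52.1]
tcp_rot: [0.19, 0.982, 0.001, 0.001]
contact_force: [-0.5, -0.1, 5.6]
width: 28.9
grip_force: 58.7
```

```bash
python3 -m jog '[[0,0,-0.005,0,0,0,1],[0,0,-0.015,0,0,0,1],[0,0,-0.020,0,0,0,1],[0,0,-0.020,0,0,0,1],[0,0,-0.005,0,0,0,1]]'; python3 -m jog '[[0,0,0,0,0,0,1],[0,0,0,0,0,0,1],[0,0,0,0,0,0,1]]' >/dev/null; python3 s.py '(527.3,0.7,102)'
```

```text
time_s: 3.95
eef_pos: [544.4, 272.0, 118.7]
tcp_rot: [0.19, 0.982, 0.001, 0.001]
contact_force: [0.7, 0.7, -4.0]
width: 28.8
grip_force: 59.8
4.2 [542.17 271.02 114.71] [[-0.928, 0.372, -0.002], [0.372, 0.928, -0.001], [0.002, -0.002, -1.0]] [-0.35  0.12 -3.63] 28.67457599744555 59.784908294677734
tool shift mm [ -86.91 -256.38   13.14]
```

```bash
python3 -m jog '[[-0.003,-0.009,0,0,0,0,1],[-0.007,-0.020,0,0,0,0,1],[-0.010,-0.030,0,0,0,0,1],[-0.011,-0.033,0,0,0,0,1],[-0.011,-0.033,0,0,0,0,1]]' >/dev/null; python3 -m jog '[[-0.011,-0.033,0,0,0,0,1],[-0.011,-0.033,0,0,0,0,1],[-0.010,-0.030,0,0,0,0,1],[-0.008,-0.020,0,0,0,0,1],[-0.004,-0.012,0,0,0,0,1]]' >/dev/null; python3 -m jog '[[0,-0.003,0,0,0,0,1],[0,0,0,0,0,0,1],[0,0,0,0,0,0,1],[0,0,0,0,0,0,1],[0,0,0,0,0,0,1]]' >/dev/null; python3 s.py '(527.3,0.7,92)'
python3 - <<'E'
from h import *
a=[cv2.resize(imaging.get_image(n)[0][y:y+130,x:x+130,::-1],None,fx=3,fy=3,interpolation=3) for n,x,y in(("scene",170,120),("top",225,150))]
cv2.imwrite('pics/c3.png',np.hstack(a))
E
```

```text
5.45 [527.84   3.95 116.2 ] [[-0.929, 0.37, -0.0], [0.37, 0.929, 0.001], [0.0, 0.001, -1.0]] [-0.65 -0.32 -2.76] 29.106698808833816 59.83389973640442
tool shift mm [-0.71 -3.24 24.19]
```

View pics/c3.png

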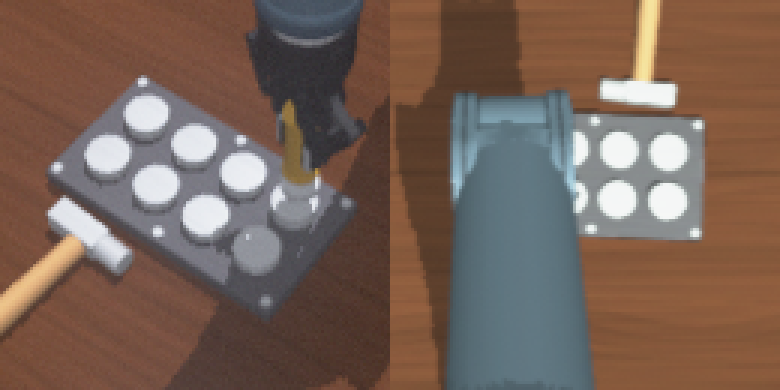

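The scene view shows the marker hanging over the button in the corner nearest the base and left, bed (-29,+87), with its foot clear above it.

```bash
python3 -m jog '[[0,-0.003,0.004,0,0,0,1],[0,0,0.008,0,0,0,1],[0,0,0.008,0,0,0,1],[0,0,0.003,0,0,0,1],[0,0,0,0,0,0,1]]' >/dev/null; python3 -m jog '[[0,0,0,0,0,0,1],[0,0,0,0,0,0,1],[0,0,0,0,0,0,1]]' >/dev/null; python3 s.py; for i in 1; do python3 -m jog '[[0,0,0.001,0,0,0,1],[0,0,0,0,0,0,1]]'; done | grep -E 'eef|contact'; python3 -m jog '[[0,0,0.001,0,0,0,1],[0,0,0,0,0,0,1]]'| grep -E 'eef|contact'
```

```text
6.2167 [526.95  -0.77  93.55] [[-0.928, 0.373, 0.001], [0.373, 0.928, 0.0], [-0.001, 0.0, -1.0]] [ 0.33  0.81 -3.82] 28.925252481213345 59.79357361793518
eef_pos: [526.7, -0.8, 92.4]
contact_force: [-0.4, -0.3, -3.6]
eef_pos: [526.6, -0.8, 91.2]
contact_force: [-0.8, 0.3, -4.0]
```

```bash
for k in a; do python3 -m jog '[[0,0,0.001,0,0,0,1],[0,0,0,0,0,0,1]]'| grep -E 'eef|contact'; python3 -m jog '[[0,0,0.0005,0,0,0,1],[0,0,0,0,0,0,1]]'| grep -E 'eef|contact'; python3 -m jog '[[0,0,0.0005,0,0,0,1],[0,0,0,0,0,0,1]]'| grep -E 'eef|contact';done
```

```text
eef_pos: [526.8, -0.8, 90.3]
contact_force: [-0.2, -0.3, -4.0]
eef_pos: [526.9, -0.8, 90.2]
contact_force: [-1.9, 0.4, 3.2]
eef_pos: [526.9, -0.9, 89.8]
contact_force: [-1.4, -0.6, 6.2]
```

Contact came at TCP z of about 90.2. On the bench it was 52.1, so this button top is about 38 mm up. Touching a neighbour will confirm it: a difference of 3 mm or more proves which is the high one.

```bash
python3 -m jog '[[0,0,-0.003,0,0,0,1],[0,0,-0.006,0,0,0,1],[-0.003,-0.008,0,0,0,0,1],[-0.005,-0.014,0,0,0,0,1],[-0.006,-0.016,0,0,0,0,1]]'|grep -E 'eef'; python3 -m jog '[[-0.004,-0.011,0,0,0,0,1],[-0.001,-0.004,0,0,0,0,1],[0,0,0.004,0,0,0,1],[0,0,0.004,0,0,0,1],[0,0,0,0,0,0,1]]'|grep -E 'eef|contact'; python3 -m jog '[[0,0,0,0,0,0,1],[0,0,0,0,0,0,1]]' |grep -E 'eef|contact'
python3 -m jog '[[0,0,0.001,0,0,0,1],[0,0,0,0,0,0,1]]'| grep -E 'eef|contact'; python3 -m jog '[[0,0,0.001,0,0,0,1],[0,0,0,0,0,0,1]]'| grep -E 'eef|contact'
```

```text
eef_pos: [525.4, -41.3, 98.3]
eef_pos: [523.9, -55.7, 89.2]
contact_force: [-0.7, 1.4, -4.2]
eef_pos: [524.6, -56.1, 90.1]
contact_force: [-0.6, -0.0, -3.3]
eef_pos: [524.6, -56.7, 89.3]
contact_force: [0.2, 0.2, -2.7]
eef_pos: [524.5, -56.9, 88.2]
contact_force: [-0.2, 1.0, -3.4]
```

```bash
for k in a; do python3 -m jog '[[0,0,0.0007,0,0,0,1],[0,0,0,0,0,0,1]]'| grep -E 'eef|contact'; python3 -m jog '[[0,0,0.0004,0,0,0,1],[0,0,0,0,0,0,1]]'| grep -E 'eef|contact';done
```

```text
eef_pos: [524.5, -57.0, 87.5]
contact_force: [-0.3, 0.3, -3.9]
eef_pos: [524.6, -57.1, 87.3]
contact_force: [0.0, -0.5, -2.6]
```

```bash
python3 -m jog '[[0,0,0.0004,0,0,0,1],[0,0,0,0,0,0,1]]'| grep -E 'eef|contact'
```

```text
eef_pos: [524.7, -57.1, 87.3]
contact_force: [-2.1, -0.1, 3.5]
```

The neighbour made contact at 87.3, 3 mm lower, so bed (-29,+87) is the high button. I'll go back and press there.

```bash
python3 -m jog '[[0,0,-0.005,0,0,0,1],[0,0,-0.007,0,0,0,1],[0.003,0.008,0,0,0,0,1],[0.005,0.014,0,0,0,0,1],[0.006,0.016,0,0,0,0,1]]'|grep -E 'eef'; python3 -m jog '[[0.004,0.012,0,0,0,0,1],[0.002,0.005,0,0,0,0,1],[0,0,0,0,0,0,1],[0,0,0,0,0,0,1],[0,0,0,0,0,0,1]]'|grep -E 'eef|contact'; python3 s.py '(527,0.3,91.5)'
```

```text
eef_pos: [526.0, -16.4, 99.1]
eef_pos: [526.4, 0.3, 98.8]
contact_force: [-0.9, -0.5, -3.1]
9.7167 [526.38   0.3   98.77] [[-0.928, 0.374, -0.0], [0.374, 0.928, -0.001], [-0.0, -0.001, -1.0]] [-0.91 -0.46 -3.06] 28.668873643480374 59.94981586933136
tool shift mm [-0.57  0.23  7.27]
```

```bash
python3 -m jog '[[0,0,0.003,0,0,0,1],[0,0,0.003,0,0,0,1],[0,0,0.001,0,0,0,1],[0,0,0,0,0,0,1],[0,0,0,0,0,0,1]]'|grep -E 'eef|contact'
for k in a; do python3 -m jog '[[0,0,0.001,0,0,0,1],[0,0,0.001,0,0,0,1],[0,0,0,0,0,0,1]]'| grep -E 'eef|contact'; python3 -m jog '[[0,0,0.001,0,0,0,1],[0,0,0,0,0,0,1]]'| grep -E 'eef|contact';done
```

```text
eef_pos: [526.3, 1.2, 91.6]
contact_force: [-0.1, -0.4, -3.8]
eef_pos: [526.8, 1.4, 90.3]
contact_force: [-0.7, -0.4, 2.4]
eef_pos: [526.9, 1.3, 89.4]
contact_force: [-2.2, -0.4, 5.0]
```

```bash
for k in a; do python3 -m jog '[[0,0,0.001,0,0,0,1],[0,0,0.001,0,0,0,1],[0,0,0,0,0,0,1]]'| grep -E 'eef|contact'; python3 -m jog '[[0,0,0.001,0,0,0,1],[0,0,0,0,0,0,1]]'| grep -E 'eef|contact'; python3 -m jog '[[0,0,0.001,0,0,0,1],[0,0,0,0,0,0,1]]'| grep -E 'eef|contact';done
```

```text
eef_pos: [526.8, 1.3, 87.2]
contact_force: [-0.6, -1.7, 3.5]
eef_pos: [526.6, 1.4, 85.7]
contact_force: [-0.2, -0.1, -1.9]
eef_pos: [526.0, 1.6, 84.2]
contact_force: [-0.1, -0.2, -3.3]
```

The force dropped back to the bare weight, so the foot has snapped in. I'll seat it on the button and release.

```bash
for k in a; do python3 -m jog '[[0,0,0.0007,0,0,0,1],[0,0,0,0,0,0,1],[0,0,0,0,0,0,1]]'| grep -E 'eef|contact'; python3 -m jog '[[0,0,0.0005,0,0,0,1],[0,0,0,0,0,0,1]]'| grep -E 'eef|contact';done
```

```text
eef_pos: [526.2, 1.6, 83.8]
contact_force: [0.0, 0.4, -3.6]
eef_pos: [526.4, 1.5, 83.5]
contact_force: [-0.2, 0.2, -3.7]
```

```bash
for k in a; do python3 -m jog '[[0,0,0.0004,0,0,0,1],[0,0,0,0,0,0,1]]'| grep -E 'eef|contact'; python3 -m jog '[[0,0,0.0002,0,0,0,1],[0,0,0,0,0,0,1]]'| grep -E 'eef|contact';done
```

```text
eef_pos: [526.5, 1.4, 83.4]
contact_force: [-0.7, -0.2, -1.2]
eef_pos: [526.6, 1.4, 83.3]
contact_force: [-0.8, 1.1, 1.5]
```

```bash
python3 -m jog '[[0,0,0,0,0,0,0.6],[0,0,0,0,0,0,0.5],[0,0,0,0,0,0,0.3],[0,0,0,0,0,0,0],[0,0,0,0,0,0,0]]'; python3 -m jog '[[0,0,0,0,0,0,0],[0,0,0,0,0,0,0],[0,0,0,0,0,0,0],[0,0,0,0,0,0,0]]'
python3 -m jog '[[0,0,-0.005,0,0,0,0],[0,0,-0.015,0,0,0,0],[0,0,-0.025,0,0,0,0],[0,0,-0.03,0,0,0,0],[0,0,-0.03,0,0,0,0]]'
python3 -m jog '[[0,0,-0.02,0,0,0,0],[0,0,-0.01,0,0,0,0],[0,0,0,0,0,0,0],[0,0,0,0,0,0,0],[0,0,0,0,0,0,0]]'
python3 - <<'E'
from h import *
a=[cv2.resize(imaging.get_image(n)[0][y:y+130,x:x+130,::-1],None,fx=4,fy=4,interpolation=3) for n,x,y in(("scene",200,110),)]
cv2.imwrite('pics/c4.png',np.hstack(a))
E
```

```text
time_s: 12.3
eef_pos: [526.6, 1.5, 83.1]
tcp_rot: [0.19, 0.982, 0.0, 0.0]
contact_force: [-0.3, -0.4, 0.9]
width: 76.7
grip_force: 0.0
time_s: 12.63
eef_pos: [526.5, 1.4, 83.0]
tcp_rot: [0.19, 0.982, 0.0, 0.0]
contact_force: [0.4, 0.8, 0.5]
width: 85.2
grip_force: 0.0
time_s: 13.05
eef_pos: [525.9, 1.4, 189.2]
tcp_rot: [0.19, 0.982, -0.0, -0.0]
contact_force: [1.6, -0.2, 1.2]
width: 85.1
grip_force: 0.0
time_s: 13.47
eef_pos: [525.4, 1.4, 216.5]
tcp_rot: [0.19, 0.982, -0.0, -0.001]
contact_force: [-0.4, -0.1, -0.2]
width: 85.7
grip_force: 0.0
```

View pics/c4.png

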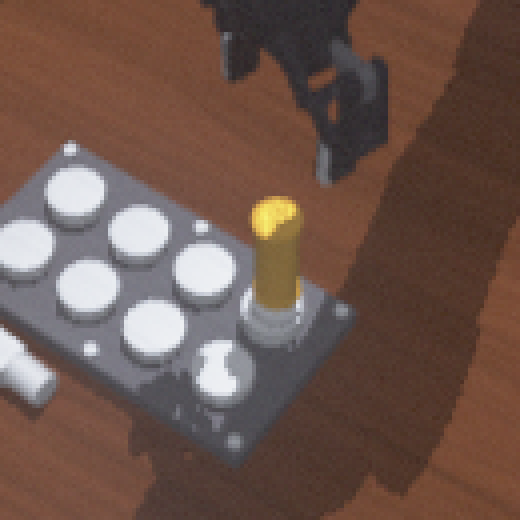

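The marker stands upright on the high button, with its top at crop (277,217) and its foot at (272,310), and the gripper is clear above it. I'm handing in.

```bash
python3 -c "
from station import ticket; print(ticket.close_job())"
```

```text
the job is handed in; nothing more can be done
None
```

The marker is standing upright and released on the button at bed (-29, +87) with its foot clicked in, and the job is handed in; I touched only that button (about 38 mm up) and one neighbour (3 mm lower), which rules out the other six because non-high buttons differ by at most 2 mm.

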